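Pull the blue board from the slanting rack and stand it on the easel

ROBOT

A 6-joint arm with a two-finger parallel gripper is mounted at the origin on a cart in front of the work surface, level with it; the furniture and walls round the work are solid. World frame = base frame: x ahead of the robot, y to its left, z up, the work surface at z = 0. Lengths are in m, angles in rad, forces in N, time in s.
With the tool pointing down it reaches from about 0.35 to 0.975 m from the base axis. Payload 4.9 kg.
Tool frame: the origin (TCP) lies at the very end of the fingers, on their centre line; the grasp point (between the pads) lies 19 mm behind it (manip.grasp_offset is the distance from the TCP to the grasp point, in m); z points along the fingers, y is the line along which they close (so a half turn about z gives the same grasp; the last joint's range is limited). The gripper opens to 85 mm and grips with 20 to 120 N. Pads are 22 mm wide; open, the fingers measure 114 mm over their backs; the gripper's body (76 mm by 85 mm) begins 54 mm behind the grasp point. The pads swing forward as they close: fully open they stand 13 mm farther back than shut.
Start: joints at [-1.379, 0.053, 1.613, -0, 1.476, -0.119], TCP at [0.191, -0.595, 0.231] pointing down, gripper open.
Joint ranges: [-3.01, 3.01], [-1.01, 2.22], [0.06, 2.58], [-1.02, 4.17], [0.09, 2.62], [-3.14, 3.14]. Speed limits (rad/s): [2.57, 2.57, 3.14, 3.14, 3.14, 3.14].

INTERFACE

Orientations are given as a unit quaternion [w, x, y, z].
In Python, from plant import manip, eyes, job_done, models gives the robot as it stands.
- The arm moves only by the tool servo_tool, never from a script. Its argument "motion" is one flat list of numbers, 5 for each row, row after row: the opening, from -1 (shut) to 1 (fully open), then the shift along the tool's x, y, z normalised to -1 to 1, where 1 is 120 mm, then the turn about the tool's z normalised to -1 to 1, where 1 is 45 degrees. A call has 1 to 5 rows; each row is the pose to reach, as a shift and turn from the pose commanded when the call began, along the tool's axes at that moment; what a row does not reach only later rows make up. A row lasts 1/8 s, in which the tool goes at most 62.5 mm and 10.7 degrees, less where a joint would pass 70% of its speed; a pose out of reach is approached as far as the arm can. A call with a number of a shift or a turn outside -1 to 1 is refused whole. A call with a gripper value outside its range is refused whole. The fingers move at their own pace and stop on an object; the grip force is fixed at half the most. Time passes only in rows, so rows that repeat a pose let the fingers close. It gives the time, the measured TCP pose, the force, the opening and the grip force at its end, in the units of the state.
- manip.state(): the state, without advancing time (a new reading comes with each control period).
- eyes.grab_frame(name): name is "side" or "top"; returns (picture, depth): 420x560x3 uint8, red, green, blue; 420x560 float32, m along the optical axis (not along the pixel's ray), 0 where there is no reading.
- eyes.camera_params(name): a dict with "fov_y" (degrees; the focal length in pixels is half the picture's height over the tangent of half this angle, whatever the lens; pixels are square), "cx", "cy" (the principal point, pixels), "pose" (4x4, takes a point from camera to world coordinates). Camera axes: x right, y up, looking along -z (the intrinsics and any distortion apply to the point x, -y, -z); pixel columns grow to the right and rows downward; lengths in m; the calibration is good to about 2 mm. A picture is of the moment at which its call begins. camera_params takes no time and is no camera call.
- job_done(): hands the job in; it is judged then, once.
Trained networks look in the newest picture that a camera, given by its name, has taken for a name from the list of things; names that differ only in an ending like _2 or _b are one class to them, and where a whole thing is asked for, a point or a joint stands for the part that bears it (a point fixed in the world has none). Each returns a list of dicts, best first, with "p" (0 to 1); they miss things now and then, are a little off and sometimes report something else, mostly with a low value. They report only what shows in the picture. A call takes as long as a camera call.
- models.regions_of(camera, label): "mask" (420x560 bool, what is visible of it) and "pixel" ([column, row] in pixels, amid what is visible of it).
The state is a dict: "time": time; "joint_pos": joint angles; "joint_vel": joint speeds; "joint_efforts": joint torques, N m; "tool_pos": TCP position; "tool_rot": TCP orientation; "contact_force": force on the tool from outside, world axes, zero at the start; "ft_torque": the same for the moment, N m; "gripper_width": opening from 0.0 (shut) to 1.0 (fully open); "grasp_force": force on a finger pad.
Only numpy, scipy, OpenCV 4.12 (cv2) and the standard library are available. Lean on these libraries where they do the work, as an engineer would, in place of code of your own. Each camera call takes 0.05 s, during which the arm holds its last target. There are 200 camera calls.

TASK

Slide the blue painted board up out of its slanting slot in the wooden rack. Then stand it on the ledge of the little table easel, on its short edge, roughly centred behind the lip and leaning back squarely against the easel. Leave the yellow board where it is in its slot, and do not disturb the glue bottle, the roll of tape or the red pen.

Things in the scene. Friction and masses are not known exactly. Their poses are not given: they have to be found in the camera images.
- blue_board_center (a point): Centre of the loose blue board, faces alike: 80 mm wide (own y), 150 high (own z, lower to upper short edge), 8 thick (own x), 0.12 kg. Starts in either bay of the rack, lower short edge on the slot's floor, its z along the slot: up and leaning 30 degrees from vertical towards the robot. The upper 80 mm stand free above the slot.
- yellow_board_center (a point): Centre of a yellow board of the same size and axes, in the rack's other bay; it stays there.
- rack: Fixed wooden rack, 110 mm deep (x), 216 wide (y), 90 high. Origin on the worktop below the slots' floor line. Two bays at own y = -52 and +52 mm, each with one slot (floor 30 mm up, own x = 0). Slots lean 30 degrees from vertical, top to own -x (roughly to the robot), 12 mm wide, 70 deep along the slope, and guide only the outer 12 mm each side of a board; boards rest on the front guides.
- easel: Fixed wooden table easel; front is own -x, y along the ledge, origin on the worktop below the line (40 mm up) where ledge meets rest. The rest (open frame, 90 mm wide) leans back 15 degrees (top to own +x) and reaches 100 mm up the slope. The ledge is 120 mm wide, square to the rest (so it falls to the rear), 24 mm deep from rest to lip; the lip stands 9 mm above it.
- easel_seat (a point): Point at the middle of the inner end of the easel's ledge, 2 mm in front of the foot of the rest, 40 mm above the worktop; it bears the easel's axes.
- glue_bottle: Upright squeeze bottle of glue, white with an orange cap, 42 mm across, 120 mm high, loose, origin at its foot; a bystander.
- tape_roll: Roll of pink tape lying flat, 94 mm across, 16 mm high, loose, origin at the middle of its underside; a bystander.
- red_pen: Red felt pen lying flat, 140 mm long (own y), 13 mm high, loose, origin below its middle; a bystander.

How it is judged:
On the way:
1. the blue board has been lifted fully out of its slot: its centre is more than 0.165 m above the worktop (height (world z) of blue_board_center above 0.165 m), for 0.1 s.
At the end, for the whole second after the job is handed in: The blue board stands on a short edge on the easel's ledge, centred along it within 25 mm, square to the easel within 0.15 rad, leaning back 0.14 to 0.5 rad, at rest on the easel; the yellow board is still in its slot, within 15 mm of its start (x of blue_board_center in the frame of easel between -0.005 and 0.034 m and y of blue_board_center in the frame of easel between -0.025 and 0.025 m and z of blue_board_center in the frame of easel between 0.1 and 0.12 m and angle between the z axis of blue_board_center and the z axis of easel, either way round between 0.14 and 0.5 rad and angle between the y axis of blue_board_center and the y axis of easel, either way round below 0.15 rad and contact force between blue_board and easel above 0.3 N and linear speed of blue_board below 0.02 m/s and distance of yellow_board_center from where it was at the start of the episode below 0.015 m); the robot touches nothing.
It fails at once if the yellow board is pulled or pushed out of place (more than 20 mm) (distance of yellow_board_center from where it was at the start of the episode above 0.02 m).
It fails at once if the glue bottle, tape roll or red pen is moved more than 30 mm (distance of any of glue_bottle, tape_roll, red_pen from where it was at the start of the episode above 0.03 m).
It also fails if it takes over 43 s, if anything falls off the work surface, if the arm or the gripper's body presses on something with over 40 N, if the wrist force passes 120 N, or if a joint passes its speed limit or range.

## Working session

There is one attempt and no reset: what is moved stays moved. The work goes in short steps, Python scripts to look and compute and a tool call to move; the robot and the scene stay as the last step left them, time stands still between calls to the robot, and variables do not carry over. Pictures are saved under pics/ and viewed, at most 10 in all, crops included, and the job is handed in when it is done.

Besides the shell and the picture viewer there is one more tool, called after "Request:" as name(argument=value, ...) on one line, values as JSON. servo_tool: Moves the arm, as the interface text tells. Its arguments: {"type":"object","properties":{"motion":{"type":"array","items":{"type":"number","minimum":-1,"maximum":1}}},"required":["motion"]}

```bash
mkdir -p pics; cat > h.py <<'E'
import numpy as np, cv2
from plant import manip, eyes, job_done, models
def cloud(name,depth):
    c=eyes.camera_params(name); h,w=depth.shape
    f=h/2/np.tan(np.radians(c["fov_y"])/2)
    v,u=np.mgrid[:h,:w]
    P=np.stack([(u-c["cx"])/f*depth,-(v-c["cy"])/f*depth,-depth],-1)
    T=np.array(c["pose"]); W=P@T[:3,:3].T+T[:3,3]; W[depth<=0]=np.nan
    return W
E
python3 - <<'E'
from h import *
print(manip.state())
ims=[]
for n in ("side","top"):
    p,d=eyes.grab_frame(n); W=cloud(n,d); np.save(n+".npy",W); cv2.imwrite(f"pics/{n}0.png",p[:,:,::-1])
    c=eyes.camera_params(n); print(n,{k:v for k,v in c.items() if k!="pose"},np.round(c["pose"],3).tolist())
    for l in ("blue_board_center","yellow_board_center","rack","easel","glue_bottle","tape_roll","red_pen"):
        for r in models.regions_of(n,l)[:2]:
            m=r["mask"]; q=W[m]; q=q[~np.isnan(q[:,0])]
            print(n,l,round(r["p"],2),np.round(r["pixel"]),m.sum(),np.round(np.percentile(q,[3,50,97],axis=0),3).tolist() if len(q) else None)
            np.save(f"m_{n}_{l}.npy",m) if r is not None and r["p"]>.5 else 0
E
```

```text
{'time': 0.0, 'joint_pos': array([-1.37899443e+00,  5.33430606e-02,  1.61426995e+00, -4.51138029e-06,
        1.47598565e+00, -1.18985514e-01]), 'joint_vel': array([ 2.48458978e-04,  1.08800996e-03,  2.03059116e-04, -2.00105193e-03,
        1.01566027e-05,  9.03471800e-05]), 'joint_efforts': array([ 1.18922115e-03, -3.93677008e+01, -3.70177031e+01, -2.54681345e-04,
        6.94888717e-03,  7.45317152e-06]), 'tool_pos': array([ 0.1910212 , -0.59445381,  0.23008593]), 'tool_rot': array([-1.00225762e-03,  9.87950143e-01,  1.54769210e-01, -3.87533533e-05]), 'contact_force': array([-0.35794957,  0.19304243, -0.1138003 ]), 'ft_torque': array([ 0.03570872, -0.041742  , -0.01164165]), 'grasp_force': 0.0, 'gripper_width': 0.9978381328685022}
side {'fov_y': 56.88483960223897, 'cx': 276.97792215803844, 'cy': 202.78681596892952} [[0.996, 0.044, -0.073, 0.391], [-0.085, 0.49, -0.868, -0.755], [-0.002, 0.871, 0.492, 0.502], [0.0, 0.0, 0.0, 1.0]]
side blue_board_center 0.52 [264. 135.] 73 [[0.423, 0.198, 0.105], [0.437, 0.225, 0.156], [0.455, 0.273, 0.16]]
side yellow_board_center 0.57 [276. 154.] 
[... 1051 characters left out ...]
 969 [[0.427, 0.205, 0.044], [0.46, 0.244, 0.115], [0.5, 0.28, 0.162]]
top yellow_board_center 0.79 [218. 189.] 1028 [[0.449, 0.103, 0.037], [0.481, 0.142, 0.115], [0.526, 0.177, 0.161]]
top rack 0.84 [198. 182.] 2563 [[0.433, 0.092, 0.01], [0.508, 0.199, 0.036], [0.558, 0.304, 0.097]]
top easel 0.81 [401. 202.] 1954 [[0.43, -0.318, 0.01], [0.474, -0.267, 0.049], [0.529, -0.216, 0.135]]
top glue_bottle 0.54 [277. 239.] 292 [[0.36, -0.005, 0.001], [0.378, 0.013, 0.085], [0.398, 0.031, 0.12]]
top tape_roll 0.59 [228. 260.] 485 [[0.313, 0.059, 0.003], [0.353, 0.106, 0.016], [0.4, 0.146, 0.02]]
top red_pen 0.81 [350. 259.] 329 [[0.33, -0.224, 0.002], [0.341, -0.161, 0.013], [0.352, -0.1, 0.017]]
```

```bash
python3 - <<'E'
from h import *
import cv2
for l in ("blue_board_center","yellow_board_center","easel"):
    W=np.load("top.npy"); m=np.load(f"m_top_{l}.npy")
    if l!="easel": m=cv2.erode(m.astype('uint8'),np.ones((3,3)))>0
    q=W[m]; q=q[~np.isnan(q[:,0])]
    if l!="easel":
        for _ in range(4):
            c=q.mean(0); n=np.linalg.svd(q-c)[2][2]; n*=np.sign(n[2]); r=(q-c)@n; q=q[abs(r)<max(.004,0)]
        c=q.mean(0); n=np.linalg.svd(q-c)[2][2]; n*=np.sign(n[2])
        print(l,len(q),"c",c.round(4),"n",n.round(3),"lean",np.degrees(np.arcsin(n[2])),"yaw(deg)",np.degrees(np.arctan2(n[1],n[0])),"rms",((q-c)@n).std())
        ya=np.array([-n[1],n[0],0]);ya/=np.linalg.norm(ya); za=np.cross(n,ya)
        for a in (ya,za): s=(q-c)@a; print("  ext",np.percentile(s,[1,99]).round(4))
        s=(q-c)@ya; t=(q-c)@za
        print("  centre of y extents at top:",c+ya*np.percentile(s[t>0.02],[2,98]).mean())
    np.save("q_"+l,q)
# easel from both views: ledge front edges
W=np.concatenate([np.load(n+".npy")[np.load(f"m_{n}_easel.npy")] for n in("top","side")]); W=W[~np.isnan(W[:,0])]
for lo,hi in((.0,.03),(.03,.045),(.045,.06),(.08,.12),(.12,.15)):
    s=W[(W[:,2]>lo)&(W[:,2]<hi)]
    if len(s)>10: print((lo,hi),len(s),cv2.minAreaRect((s[:,:2]*1000).astype('f4')))
a=cv2.imread("pics/top0.png"); b=cv2.imread("pics/side0.png")
o=np.hstack([cv2.resize(a[120:300,120:480],None,fx=1.1,fy=1.1),]) 
cv2.imwrite("pics/c1.png",np.vstack([cv2.resize(a[140:300,130:450],(800,400))]))
cv2.imwrite("pics/c2.png",cv2.resize(b[90:360,150:400],(550,594)))
E
```

```text
blue_board_center 822 c [0.4611 0.2435 0.1123] n [0.842 0.185 0.507] lean 30.44967142381087 yaw(deg) 12.413320287386965 rms 0.0008420267978995715
  ext [-0.0367  0.0341]
  ext [-0.078   0.0583]
  centre of y extents at top: [0.4615105  0.2417549  0.11225351]
yellow_board_center 874 c [0.4834 0.1409 0.112 ] n [0.843 0.179 0.508] lean 30.53125384045671 yaw(deg) 11.996447233798166 rms 0.0009408229039956656
  ext [-0.0361  0.0365]
  ext [-0.0838  0.0594]
  centre of y extents at top: [0.4834604  0.14063509 0.11197882]
(0.0, 0.03) 1565 ((485.0948486328125, -246.00411987304688), (182.84608459472656, 110.49161529541016), 81.09347534179688)
(0.03, 0.045) 1160 ((477.5239562988281, -272.9792175292969), (122.2187728881836, 99.90283966064453), 80.3811264038086)
(0.045, 0.06) 1069 ((474.9940185546875, -271.8840637207031), (121.39179229736328, 95.0258560180664), 80.60801696777344)
(0.08, 0.12) 692 ((490.4402770996094, -274.8169250488281), (92.02872467041016, 41.133750915527344), 79.53751373291016)
(0.12, 0.15) 609 ((489.04071044921875, -274.2051086425781), (91.39183807373047, 17.138031005859375), 80.9053726196289)
```

View pics/c1.png

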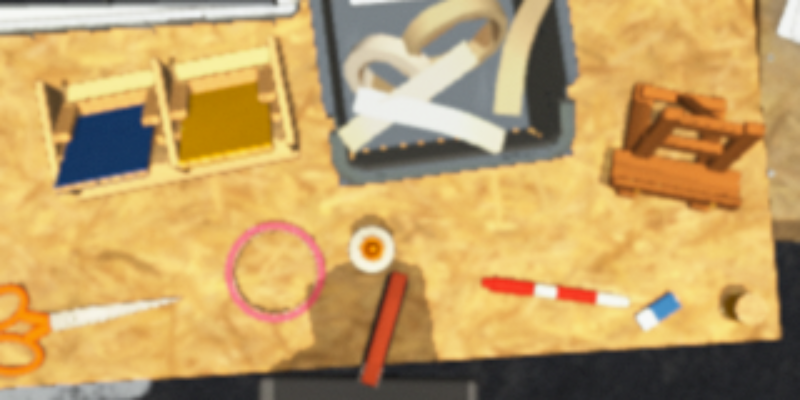

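View pics/c2.png

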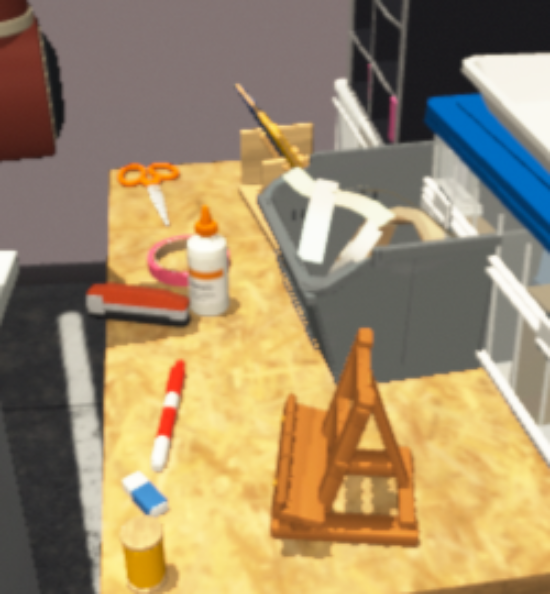

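The top crop shows the blue board in the left bay at (105,145), the yellow one at (220,120), and the easel at (690,150) with its front towards the robot, yawed about -9°. The side crop shows the easel's ledge and lip facing the robot. The crate stands between rack and easel.

```bash
python3 - <<'E'
from h import *
T=np.load("top.npy")
print("max z of crate area",np.nanpercentile(T[100:215,262:362,2],[50,99,100]).round(3))
p=np.radians(-9.4); ex=np.array([np.cos(p),np.sin(p)]); ey=np.array([-np.sin(p),np.cos(p)])
for n in("top","side"):
    W=np.load(n+".npy")[np.load(f"m_{n}_easel.npy")]; W=W[~np.isnan(W[:,0])]
    a=W[:,:2]@ex;b=W[:,:2]@ey
    for lo in np.arange(.03,.14,.01):
        s=(W[:,2]>=lo)&(W[:,2]<lo+.01)
        if s.sum()>5: print(n,round(lo,2),s.sum(),"x",np.percentile(a[s],[1,5,50,95]).round(4),"y",np.percentile(b[s],[1,99]).round(4))
print(ex,ey)
E
```

```text
max z of crate area [0.125 0.267 0.27 ]
top 0.03 49 x [0.489  0.4925 0.4996 0.5639] y [-0.2479 -0.1321]
top 0.04 530 x [0.4662 0.4685 0.4887 0.5011] y [-0.2484 -0.1317]
top 0.05 241 x [0.4667 0.4678 0.4731 0.5051] y [-0.2413 -0.1312]
top 0.06 55 x [0.4712 0.4719 0.5052 0.554 ] y [-0.2423 -0.1404]
top 0.07 95 x [0.506  0.5068 0.5092 0.5496] y [-0.2307 -0.1458]
top 0.08 128 x [0.5087 0.5094 0.5131 0.5428] y [-0.2315 -0.146 ]
top 0.09 38 x [0.5102 0.5118 0.5139 0.5436] y [-0.2298 -0.1465]
top 0.1 46 x [0.5137 0.5143 0.5167 0.5407] y [-0.2296 -0.145 ]
top 0.11 48 x [0.5167 0.5169 0.5197 0.5368] y [-0.2296 -0.1455]
top 0.12 149 x [0.519  0.5201 0.5237 0.5323] y [-0.2262 -0.1452]
top 0.13 133 x [0.5223 0.5226 0.527  0.533 ] y [-0.2304 -0.1466]
side 0.03 168 x [0.4741 0.4819 0.5014 0.5634] y [-0.2511 -0.136 ]
side 0.04 871 x [0.4669 0.4702 0.4888 0.5074] y [-0.2506 -0.1337]
side 0.05 370 x [0.468  0.469  0.4747 0.5524] y [-0.2497 -0.1357]
side 0.06 94 x [0.5047 0.5051 0.5103 0.5532] y [-0.2364 -0.1506]
side 0.07 139 x [0.5078 0.5082 0.5122 0.5496] y [-0.2365 -0.1545]
side 0.08 163 x [0.5097 0.5109 0.515  0.5458] y [-0.2355 -0.16  ]
side 0.09 107 x [0.5124 0.5128 0.5194 0.5437] y [-0.2354 -0.1598]
side 0.1 86 x [0.5152 0.5154 0.521  0.5412] y [-0.2353 -0.1612]
side 0.11 76 x [0.5179 0.518  0.5209 0.5378] y [-0.2361 -0.1603]
side 0.12 196 x [0.5205 0.5217 0.5262 0.5324] y [-0.2357 -0.1592]
side 0.13 128 x [0.5231 0.5244 0.5288 0.5347] y [-0.2344 -0.1542]
[ 0.98657216 -0.16332596] [0.16332596 0.98657216]
```

Request:
servo_tool(motion=[1, 0.9, -0.9, -0.3, 0, 1, 0.9, -0.9, -0.3, 0, 1, 0.9, -0.9, -0.3, 0, 1, 0.9, -0.9, -0.3, 0])

```text
time: 1.3
tool_pos: [0.262, -0.4582, 0.2686]
tool_rot: [0.001, 0.988, 0.156, 0.0]
contact_force: [0.0, -0.4, 0.2]
gripper_width: 0.999
grasp_force: 0.0
```

Request:
servo_tool(motion=[1, 0.9, -1, -0.3, 0, 1, 0.9, -1, -0.3, 0, 1, 0.9, -1, -0.3, 0, 1, 0.9, -1, -0.3, 0])

```text
time: 1.8
tool_pos: [0.3279, -0.3113, 0.3043]
tool_rot: [0.001, 0.988, 0.156, 0.0]
contact_force: [1.0, 0.3, -0.7]
gripper_width: 0.997
grasp_force: 0.0
```

Request:
servo_tool(motion=[1, 0.7, -1, 0, 0, 1, 0.7, -1, 0, 0, 1, 0.7, -1, 0, 0, 1, 0.7, -1, 0, 0])

```text
time: 2.3
tool_pos: [0.3705, -0.1722, 0.3029]
tool_rot: [0.0, 0.988, 0.155, -0.0]
contact_force: [-0.5, 0.1, 0.8]
gripper_width: 1.001
grasp_force: 0.0
```

Request:
servo_tool(motion=[1, 0.6, -1, 0, 0, 1, 0.6, -1, 0, 0, 1, 0.6, -1, 0, 0, 1, 0.6, -1, 0, 0])

```text
time: 2.8
tool_pos: [0.4025, -0.0365, 0.3029]
tool_rot: [0.0, 0.988, 0.155, -0.001]
contact_force: [-0.7, -0.1, 0.3]
gripper_width: 1.002
grasp_force: 0.0
```

Request:
servo_tool(motion=[1, 0.5, -1, 0, 0.125, 1, 0.5, -1, 0, 0.125, 1, 0.5, -1, 0, 0.125, 1, 0.5, -1, 0, 0.125])

```text
time: 3.3
tool_pos: [0.423, 0.0955, 0.3029]
tool_rot: [0.0, 0.994, 0.106, -0.001]
contact_force: [-0.1, -0.1, -0.5]
gripper_width: 1.002
grasp_force: 0.0
```

Request:
servo_tool(motion=[1, 0.4, -1, 0, 0, 1, 0.4, -1, 0, 0, 1, 0.4, -1, 0, 0, 1, 0.4, -1, 0, 0])

```text
time: 3.8
tool_pos: [0.4449, 0.2225, 0.3031]
tool_rot: [0.001, 0.994, 0.105, -0.0]
contact_force: [-0.1, -0.3, -0.0]
gripper_width: 1.003
grasp_force: 0.0
```

Request:
servo_tool(motion=[1, 0.02, -0.13, 0.8, 0, 1, 0.02, -0.13, 0.8, 0, 1, 0.02, -0.13, 0.8, 0, 1, 0.02, -0.13, 0.8, 0])

```text
time: 4.3
tool_pos: [0.4445, 0.239, 0.2094]
tool_rot: [-0.0, 0.994, 0.105, 0.001]
contact_force: [0.8, 0.2, 0.6]
gripper_width: 1.0
grasp_force: 0.0
```

```bash
python3 - <<'E'
from h import *
print(manip.state()["tool_pos"])
for n,(r0,r1,c0,c1) in (("top",(120,280,100,320)),("side",(60,220,180,400))):
    p,d=eyes.grab_frame(n); np.save(n+"1.npy",cloud(n,d)); cv2.imwrite(f"pics/{n}1.png",cv2.resize(p[r0:r1,c0:c1,::-1],(400,290)))
cv2.imwrite("pics/v1.png",np.hstack([cv2.imread("pics/top1.png"),cv2.imread("pics/side1.png")]))
E
```

```text
[0.44453511 0.23895882 0.20936647]
```

View pics/v1.png

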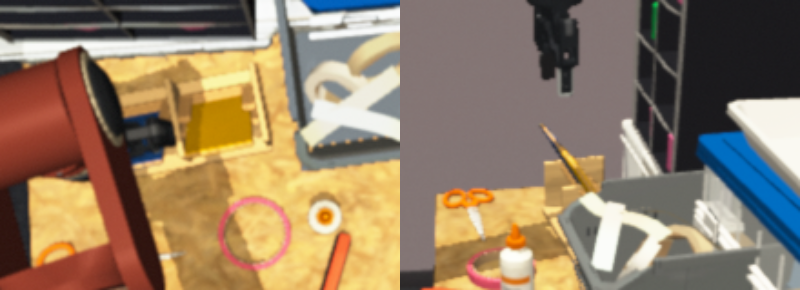

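The top view (left) has the arm over the blue bay, with one finger showing at (150,130) between the boards. The side view shows the open fingers above the rack at (560,70). I'll check the finger's outer edge against where it should be.

```bash
python3 - <<'E'
from h import *
h=np.array([.9774,.2113]); g=np.array([-.2113,.9774]); t=np.array([.4445,.2390])
for n in("top","side"):
    W=np.load(n+"1.npy"); W=W[~np.isnan(W[...,0])]
    a=(W[:,:2]-t)@h; b=(W[:,:2]-t)@g
    for lo in np.arange(.2,.30,.01):
        s=(abs(a)<.03)&(abs(b)<.08)&(W[:,2]>lo)&(W[:,2]<lo+.01)
        if s.sum()>4: print(n,round(lo,2),s.sum(),"x",np.percentile(a[s],[2,50,98]).round(4),"y",np.percentile(b[s],[2,50,98]).round(4))
E
```

```text
top 0.27 45 x [-0.0139 -0.0095  0.0091] y [-0.0741 -0.07   -0.0458]
top 0.28 65 x [-0.018  -0.0095  0.0144] y [-0.0737 -0.0437 -0.0303]
top 0.29 71 x [-0.0177 -0.0078  0.0154] y [-0.0722 -0.039  -0.032 ]
side 0.22 32 x [-0.0104  0.0002  0.0096] y [-0.0513 -0.0443  0.0462]
side 0.23 63 x [-0.0107 -0.0017  0.0098] y [-0.057  -0.0476  0.0465]
side 0.24 72 x [-0.0115 -0.0015  0.0099] y [-0.0572  0.0398  0.0484]
side 0.25 68 x [-0.011  -0.0028  0.0101] y [-0.0579 -0.0475  0.0475]
side 0.26 50 x [-0.0135 -0.0053  0.0065] y [-0.0681 -0.0045  0.0509]
side 0.27 87 x [-0.0138 -0.0075  0.0104] y [-0.0752 -0.064   0.0686]
side 0.28 96 x [-0.0171 -0.0097  0.0105] y [-0.0741 -0.0427  0.0725]
side 0.29 92 x [-0.0178 -0.0103  0.0109] y [-0.0732 -0.0351  0.07  ]
```

Request:
servo_tool(motion=[1, -0.055, 0, 0.2, 0, 1, -0.055, 0, 0.4, 0, 1, -0.055, 0, 0.5, 0, 1, -0.055, 0, 0.55, 0, 1, -0.055, 0, 0.6, 0])

```text
time: 5.03
tool_pos: [0.4377, 0.2389, 0.1363]
tool_rot: [-0.0, 0.994, 0.106, 0.001]
contact_force: [0.0, -0.2, -0.0]
gripper_width: 1.006
grasp_force: 0.0
```

Request:
servo_tool(motion=[1, 0, 0.01, 0.06, 0, 1, 0, 0.01, 0.12, 0, 1, 0, 0.01, 0.18, 0, 1, 0, 0.01, 0.18, 0])

```text
time: 5.52
tool_pos: [0.4365, 0.2373, 0.1128]
tool_rot: [0.0, 0.994, 0.106, -0.001]
contact_force: [-0.5, -0.3, 0.3]
gripper_width: 1.0
grasp_force: 0.0
```

Request:
servo_tool(motion=[-1, 0, 0, 0, 0, -1, 0, 0, 0, 0, -1, 0, 0, 0, 0, -1, 0, 0, 0, 0])

```text
time: 6.02
tool_pos: [0.4372, 0.2376, 0.1141]
tool_rot: [-0.0, 0.994, 0.106, 0.0]
contact_force: [-1.8, 0.6, 1.6]
gripper_width: 0.913
grasp_force: 72.3
```

Request:
servo_tool(motion=[-1, -0.04, 0, -0.07, 0, -1, -0.1, 0, -0.173, 0, -1, -0.16, 0, -0.277, 0, -1, -0.22, 0, -0.381, 0, -1, -0.25, 0, -0.433, 0])

```text
time: 6.65
tool_pos: [0.4074, 0.2312, 0.1669]
tool_rot: [-0.0, 0.994, 0.106, 0.001]
contact_force: [-0.6, -0.3, -1.4]
gripper_width: 0.913
grasp_force: 72.7
```

Request:
servo_tool(motion=[-1, 0, 0, 0, 0])

```text
time: 6.78
tool_pos: [0.4077, 0.2313, 0.1663]
tool_rot: [-0.0, 0.994, 0.106, 0.001]
contact_force: [-0.6, -0.0, -1.8]
gripper_width: 0.913
grasp_force: 72.8
```

```bash
python3 - <<'E'
from h import *
s=manip.state();print(s["tool_pos"],s["contact_force"],s["grasp_force"])
a,d=eyes.grab_frame("top"); W=cloud("top",d)
b,d2=eyes.grab_frame("side"); W2=cloud("side",d2)
for n,W in(("top",W),("side",W2)):
  for r in models.regions_of(n,"blue_board_center")[:2]:
    q=W[r["mask"]];q=q[~np.isnan(q[:,0])]; print(n,r["p"],r["pixel"],len(q),np.percentile(q,[3,50,97],axis=0).round(3).tolist())
a=cv2.resize(a[120:240,120:270],(400,320)); b=cv2.resize(b[60:220,180:380],(400,320))
cv2.imwrite("pics/v2.png",np.hstack([a,b])[:,:,::-1])
E
```

```text
[0.40774949 0.2312701  0.16634535] [-0.63686759 -0.0467804  -1.8148077 ] 72.75759100914001
top 0.7 [184.8, 199.5] 304 [[0.431, 0.194, 0.015], [0.459, 0.215, 0.124], [0.482, 0.239, 0.245]]
side 0.44 [266.2, 134.7] 75 [[0.393, 0.195, 0.109], [0.436, 0.205, 0.161], [0.453, 0.268, 0.212]]
side 0.44 [227.1, 278.3] 374 [[0.33, -0.23, 0.0], [0.341, -0.169, 0.012], [0.352, -0.104, 0.015]]
```

View pics/v2.png

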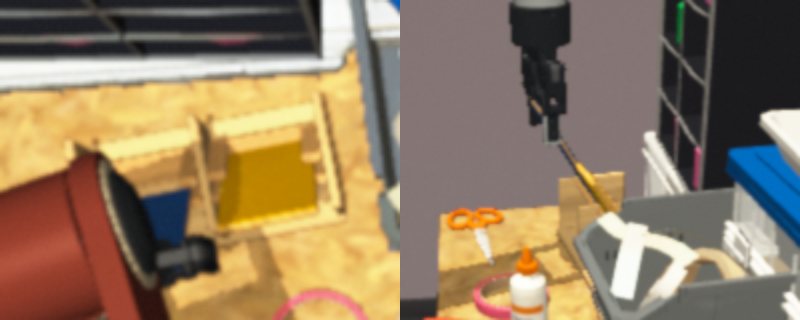

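The board has risen with the fingers: the blue sheet at (165,215) in the top view is partly out, and the yellow one is untouched. Now I tip it towards vertical against the rear guide.

Request:
servo_tool(motion=[-1, 0.07, 0, -0.02, 0, -1, 0.13, 0, -0.05, 0, -1, 0.2, 0, -0.077, 0, -1, 0.27, 0, -0.1, 0, -1, 0.335, 0, -0.117, 0])

```text
time: 7.6
tool_pos: [0.4452, 0.2393, 0.1779]
tool_rot: [0.001, 0.994, 0.106, -0.004]
contact_force: [-4.3, -0.0, -2.7]
gripper_width: 0.912
grasp_force: 72.9
```

Request:
servo_tool(motion=[-1, 0, 0, 0, 0])

```text
time: 7.72
tool_pos: [0.4459, 0.2394, 0.1781]
tool_rot: [0.0, 0.994, 0.106, -0.003]
contact_force: [-4.3, -0.3, -3.3]
gripper_width: 0.911
grasp_force: 73.5
```

Request:
servo_tool(motion=[-1, 0, 0, -0.4, 0, -1, 0, 0, -0.8, 0, -1, 0, 0, -1, 0, -1, 0, 0, -1, 0])

```text
time: 8.22
tool_pos: [0.449, 0.2402, 0.3031]
tool_rot: [-0.001, 0.994, 0.106, 0.004]
contact_force: [-0.2, 0.8, -2.3]
gripper_width: 0.911
grasp_force: 74.3
```

```bash
python3 - <<'E'
from h import *
s=manip.state();print(s["tool_pos"],s["contact_force"],s["grasp_force"])
a,d=eyes.grab_frame("top"); W1=cloud("top",d)
b,d2=eyes.grab_frame("side"); W2=cloud("side",d2)
np.save("top2.npy",W1);np.save("side2.npy",W2)
for n,W in(("top",W1),("side",W2)):
  for l in ("blue_board_center","yellow_board_center"):
   for r in models.regions_of(n,l)[:1]:
    q=W[r["mask"]];q=q[~np.isnan(q[:,0])]; print(n,l,r["p"],r["pixel"],len(q),np.percentile(q,[3,50,97],axis=0).round(3).tolist()); np.save(f"m2_{n}_{l}",r["mask"])
a=cv2.resize(a[120:240,120:270],(400,320)); b=cv2.resize(b[40:200,180:380],(400,320))
cv2.imwrite("pics/v3.png",np.hstack([a,b])[:,:,::-1])
E
```

```text
[0.44901719 0.2402217  0.30309915] [-0.17976567  0.78383379 -2.31868524] 74.31509971618652
top yellow_board_center 0.86 [218.6, 191.3] 1004 [[0.449, 0.104, 0.04], [0.482, 0.142, 0.115], [0.524, 0.177, 0.162]]
side blue_board_center 0.84 [275.3, 91.0] 466 [[0.438, 0.203, 0.206], [0.464, 0.231, 0.268], [0.486, 0.275, 0.344]]
```

View pics/v3.png

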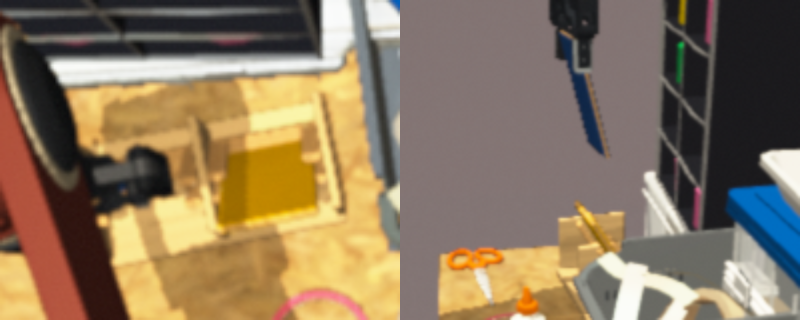

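The board is clear of the rack; the side view has it hanging from (570,40) to (600,155), leaning slightly, and the yellow board is in place. I'll fit its lean.

```bash
python3 - <<'E'
from h import *
h=np.array([.9774,.2113]); g=np.array([-.2113,.9774]); t=manip.state()["tool_pos"]
m=np.load("m2_side_blue_board_center.npy"); W=np.load("side2.npy")
q=W[m];q=q[~np.isnan(q[:,0])]
P=np.c_[(q[:,:2]-t[:2])@h,(q[:,:2]-t[:2])@g,q[:,2]-t[2]]
for lo in np.arange(-.11,.06,.015):
    s=(P[:,2]>lo)&(P[:,2]<lo+.015)
    if s.sum()>4: print(round(lo+.0075,3),s.sum(),"x",np.percentile(P[s,0],[3,50,97]).round(4),"y",np.percentile(P[s,1],[3,50,97]).round(4))
# front face: plane fit
f=P[(P[:,1]>-.035)]
for _ in range(5):
    c=f.mean(0); n=np.linalg.svd(f-c)[2][2]; f=f[abs((f-c)@n)<.004]
n*=-np.sign(n[0]); print(len(f),c,n,"lean",np.degrees(np.arctan2(n[2],n[0])), "zmin/max",P[:,2].min(),P[:,2].max())
E
```

```text
-0.088 47 x [0.0266 0.029  0.035 ] y [-0.0402 -0.018   0.0309]
-0.073 51 x [0.0227 0.0255 0.0316] y [-0.042  -0.0189  0.0324]
-0.058 54 x [0.0189 0.0213 0.029 ] y [-0.0424 -0.021   0.0285]
-0.042 57 x [0.0154 0.018  0.024 ] y [-0.0402 -0.0212  0.0302]
-0.028 57 x [0.0111 0.0139 0.0209] y [-0.0407 -0.0235  0.0298]
-0.013 59 x [0.0071 0.0098 0.016 ] y [-0.0406 -0.0187  0.0316]
0.002 56 x [0.0034 0.0058 0.0119] y [-0.0411 -0.0254  0.0302]
0.017 22 x [-0.0008  0.0012  0.0035] y [-0.0383  0.018   0.0332]
0.033 28 x [-0.0052 -0.0028 -0.001 ] y [-0.011   0.0108  0.0358]
0.047 29 x [-0.0068 -0.0057 -0.0028] y [-0.0212  0.0028  0.0294]
167 [ 0.01909414  0.02433844 -0.02868037] [-0.93166578  0.22679309 -0.28383757] lean -163.05632812960664 zmin/max -0.44912987867396004 0.0501705185490261
```

Request:
servo_tool(motion=[-1, 0, 0, -0.4, -0.2, -1, -0.2, 0.3, -0.8, -0.4, -1, -0.44, 0.6, -0.8, -0.6, -1, -0.44, 0.84, -0.8, -0.8, -1, -0.44, 0.84, -0.8, -1])

```text
time: 9.15
tool_pos: [0.4167, 0.1284, 0.395]
tool_rot: [0.0, 0.878, 0.479, -0.0]
contact_force: [0.3, 0.2, -1.2]
gripper_width: 0.91
grasp_force: 74.2
```

Request:
servo_tool(motion=[-1, -0.3, 0.2, 0, -0.2, -1, -0.6, 0.4, 0, -0.4, -1, -0.86, 0.66, 0, -0.6, -1, -0.86, 0.66, 0, -0.8, -1, -0.86, 0.66, 0, -1])

```text
time: 9.78
tool_pos: [0.4273, -0.0004, 0.3945]
tool_rot: [-0.001, 0.627, 0.779, -0.0]
contact_force: [-0.5, -0.4, -0.7]
gripper_width: 0.916
grasp_force: 74.2
```

Request:
servo_tool(motion=[-1, -0.3, 0, 0, -0.2, -1, -0.6, 0, 0, -0.4, -1, -0.97, -0.04, 0, -0.6, -1, -0.97, -0.04, 0, -0.8, -1, -0.97, -0.04, 0, -1])

```text
time: 10.4
tool_pos: [0.4471, -0.1151, 0.3944]
tool_rot: [-0.001, 0.281, 0.96, 0.0]
contact_force: [-0.2, -0.7, -1.5]
gripper_width: 0.91
grasp_force: 74.2
```

Request:
servo_tool(motion=[-1, -0.3, -0.3, 0, -0.2, -1, -0.6, -0.6, 0, -0.4, -1, -0.9, -0.9, 0, -0.52, -1, -0.94, -0.93, 0, -0.52, -1, -0.94, -0.93, 0, -0.52])

```text
time: 11.02
tool_pos: [0.4814, -0.2693, 0.3946]
tool_rot: [-0.001, 0.083, 0.997, 0.001]
contact_force: [1.2, -0.5, -2.5]
gripper_width: 0.91
grasp_force: 74.3
```

Request:
servo_tool(motion=[-1, 0, -0.025, 0.4, 0, -1, 0, -0.025, 0.8, 0, -1, 0, -0.025, 1, 0, -1, 0, -0.025, 1, 0])

```text
time: 11.52
tool_pos: [0.48, -0.2702, 0.2732]
tool_rot: [-0.002, 0.081, 0.997, 0.001]
contact_force: [0.5, -0.0, -1.1]
gripper_width: 0.912
grasp_force: 74.3
```

Request:
servo_tool(motion=[-1, 0, 0, 0.2, 0, -1, 0, 0, 0.2, 0, -1, 0, 0, 0.2, 0])

```text
time: 11.9
tool_pos: [0.4817, -0.2724, 0.2539]
tool_rot: [0.001, 0.082, 0.997, -0.001]
contact_force: [0.2, -0.0, -1.6]
gripper_width: 0.918
grasp_force: 74.3
```

```bash
cat > look.py <<'E'
from h import *
import sys
tag=sys.argv[1]
t=manip.state()["tool_pos"]; print(t,manip.state()["contact_force"])
p=np.radians(-9.4); ex=np.array([np.cos(p),np.sin(p)]); ey=np.array([-np.sin(p),np.cos(p)]); o=np.array([.4603,-.2688])
a,d=eyes.grab_frame("side"); W=cloud("side",d)
print("tcp easel",((t[:2]-o)@ex).round(4),((t[:2]-o)@ey).round(4))
for l in("blue_board_center","easel"):
  for r in models.regions_of("side",l)[:1]:
    q=W[r["mask"]];q=q[~np.isnan(q[:,0])]; x=(q[:,:2]-o)@ex;y=(q[:,:2]-o)@ey;z=q[:,2]
    print(l,round(r["p"],2),r["pixel"],len(q))
    for lo in np.arange(.03,.31,.02):
      s=(z>lo)&(z<lo+.02)
      if s.sum()>4: print(round(lo+.01,3),s.sum(),"x",np.percentile(x[s],[3,50,97]).round(4),"y",np.percentile(y[s],[3,50,97]).round(4))
b,d=eyes.grab_frame("top")
cv2.imwrite(f"pics/{tag}.png",np.hstack([cv2.resize(a[150:370,180:400],(400,400)),cv2.resize(b[130:270,340:480],(400,400))])[:,:,::-1])
E
python3 look.py v4
```

```text
[ 0.4816986  -0.27240397  0.25386034] [ 0.18904027 -0.01669686 -1.58639429]
tcp easel 0.0217 -0.0001
blue_board_center 0.67 [300.5, 216.2] 725
0.16 62 x [-0.0139 -0.0119 -0.0065] y [-0.0406 -0.0273  0.0291]
0.18 124 x [-0.011  -0.0076 -0.0006] y [-0.0413 -0.0377  0.0234]
0.2 128 x [-0.0061 -0.0023  0.0042] y [-0.0407 -0.038   0.0132]
0.22 146 x [-0.001   0.0025  0.0091] y [-0.041  -0.0351  0.0302]
0.24 152 x [0.0042 0.0076 0.0145] y [-0.0411 -0.0373  0.0246]
0.26 75 x [0.0089 0.012  0.0175] y [-0.0435 -0.0386  0.002 ]
0.3 32 x [0.0198 0.0229 0.0263] y [-0.006   0.0057  0.0197]
easel 0.87 [304.2, 298.6] 3685
0.04 1051 x [-0.0303 -0.0073  0.0614] y [-0.06   -0.0115  0.0531]
0.06 462 x [-0.029  -0.0217  0.0573] y [-0.0584 -0.0098  0.0493]
0.08 312 x [0.0101 0.0166 0.0514] y [-0.0454 -0.0073  0.031 ]
0.1 212 x [0.0147 0.0221 0.0458] y [-0.0448 -0.0087  0.0367]
0.12 304 x [0.0207 0.0281 0.0381] y [-0.0455 -0.008   0.0325]
0.14 147 x [0.0251 0.0308 0.0367] y [-0.0444 -0.0302  0.039 ]
```

View pics/v4.png

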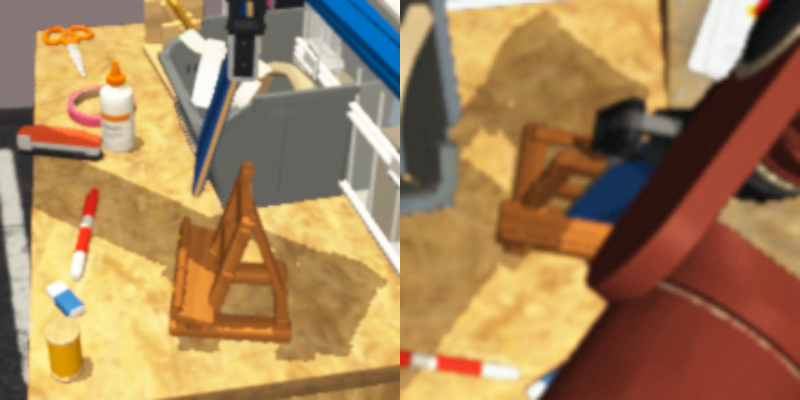

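The side view shows the board hanging above the ledge, parallel to the rest (lower end at (200,190)). It is centred, about 8 mm ahead of the rest and clear of the lip.

Request:
servo_tool(motion=[-1, 0, 0, 0.25, 0, -1, 0, 0, 0.5, 0, -1, 0, 0, 0.7, 0, -1, 0, 0, 0.84, 0, -1, 0, 0, 0.84, 0])

```text
time: 12.72
tool_pos: [0.4804, -0.2719, 0.1497]
tool_rot: [-0.001, 0.082, 0.997, 0.001]
contact_force: [-1.0, -0.1, -2.0]
gripper_width: 0.909
grasp_force: 74.3
```

Request:
servo_tool(motion=[-1, 0, 0, 0.03, 0, -1, 0, 0, 0.06, 0, -1, 0, 0, 0.06, 0])

```text
time: 13.1
tool_pos: [0.4811, -0.2724, 0.144]
tool_rot: [0.0, 0.082, 0.997, -0.0]
contact_force: [-0.1, 0.4, -1.8]
gripper_width: 0.91
grasp_force: 74.3
```

Now move back towards the rest, then settle down.

Request:
servo_tool(motion=[-1, -0.02, 0, 0.01, 0, -1, -0.04, 0, 0.02, 0, -1, -0.05, 0, 0.03, 0, -1, -0.05, 0, 0.03, 0])

```text
time: 13.6
tool_pos: [0.4873, -0.2735, 0.1408]
tool_rot: [0.0, 0.082, 0.997, -0.0]
contact_force: [-0.3, -0.7, 1.9]
gripper_width: 0.917
grasp_force: 74.7
```

Request:
servo_tool(motion=[-1, 0, 0, 0.01, 0, -1, 0, 0, 0.02, 0, -1, 0, 0, 0.02, 0])

```text
time: 13.98
tool_pos: [0.488, -0.2737, 0.1405]
tool_rot: [0.001, 0.082, 0.997, -0.0]
contact_force: [-1.0, 2.4, 10.3]
gripper_width: 0.913
grasp_force: 75.7
```

```bash
python3 look.py v5
```

```text
[ 0.48804218 -0.27368207  0.14052648] [-1.04508786  2.35083743 10.27152292]
tcp easel 0.0282 -0.0003
blue_board_center 0.97 [300.4, 277.8] 728
0.04 27 x [-0.0092 -0.0084  0.0014] y [-0.0406 -0.0256  0.0173]
0.06 138 x [-0.008  -0.0046  0.0026] y [-0.0405 -0.022   0.0323]
0.08 144 x [-0.0025  0.001   0.0126] y [-0.0405 -0.0212  0.0318]
0.1 146 x [0.0029 0.0063 0.0127] y [-0.0409 -0.0252  0.0301]
0.12 152 x [0.0082 0.0116 0.018 ] y [-0.041  -0.0236  0.0323]
0.14 119 x [0.0135 0.0161 0.0218] y [-0.0406 -0.0297  0.0267]
easel 0.62 [302.4, 306.2] 2809
0.04 689 x [-0.0305 -0.0128  0.0625] y [-0.0604 -0.0372  0.0486]
0.06 416 x [-0.0289 -0.0223  0.0574] y [-0.0582 -0.0186  0.0458]
0.08 169 x [0.0102 0.0195 0.0517] y [-0.0454 -0.0384  0.0021]
0.1 156 x [0.0153 0.0249 0.0457] y [-0.0449 -0.0423  0.0002]
0.12 121 x [0.0199 0.0267 0.0388] y [-0.0458 -0.0434 -0.007 ]
0.14 81 x [0.0251 0.0309 0.0368] y [-0.045  -0.039  -0.0288]
```

View pics/v5.png

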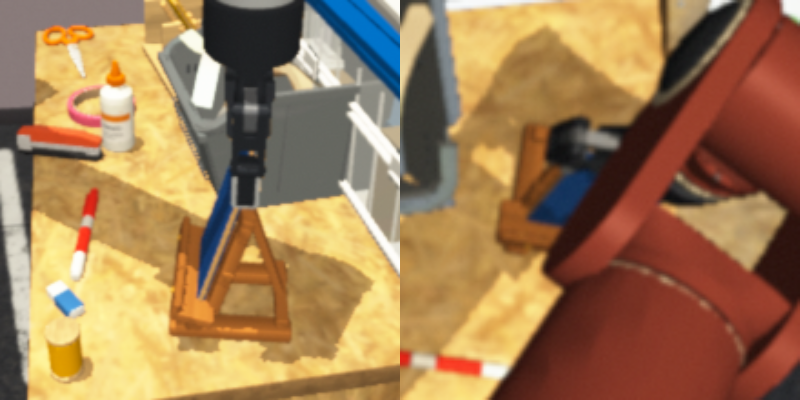

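The side view shows the board on the ledge behind the lip, almost flush against the rest, with an upward force of 10 N. Release slowly and withdraw straight up.

Request:
servo_tool(motion=[-1, -0.015, 0, -0.005, 0, -1, -0.015, 0, -0.01, 0, 1, -0.015, 0, -0.01, 0, 1, -0.015, 0, -0.01, 0, 1, -0.015, 0, -0.01, 0])

```text
time: 14.8
tool_pos: [0.4885, -0.2735, 0.1384]
tool_rot: [-0.0, 0.082, 0.997, 0.0]
contact_force: [0.1, 0.0, -0.6]
gripper_width: 0.998
grasp_force: 0.0
```

Request:
servo_tool(motion=[1, 0, 0, 0, 0, 1, 0, 0, -0.05, 0, 1, 0, 0, -0.1, 0, 1, 0, 0, -0.15, 0, 1, 0, 0, -0.2, 0])

```text
time: 15.42
tool_pos: [0.4889, -0.2737, 0.1637]
tool_rot: [0.0, 0.082, 0.997, -0.0]
contact_force: [0.3, 0.6, -0.7]
gripper_width: 0.999
grasp_force: 0.0
```

Request:
servo_tool(motion=[1, 0, 0, -0.1, 0, 1, 0, 0, -0.3, 0, 1, 0, 0, -0.6, 0, 1, 0, 0, -1, 0, 1, 0, 0, -1, 0])

```text
time: 16.05
tool_pos: [0.4906, -0.275, 0.2895]
tool_rot: [0.004, 0.082, 0.997, -0.003]
contact_force: [0.1, 0.1, -0.1]
gripper_width: 1.002
grasp_force: 0.0
```

```bash
python3 look.py v6
```

```text
[ 0.49062823 -0.27499992  0.28954889] [ 0.09666806  0.11955745 -0.09948015]
tcp easel 0.0309 -0.0012
blue_board_center 0.72 [309.2, 261.7] 1234
0.04 41 x [-0.0063 -0.005   0.0459] y [-0.0405 -0.0207  0.1412]
0.06 136 x [-0.0045 -0.0011  0.0058] y [-0.041  -0.0219  0.0317]
0.08 139 x [0.0008 0.0042 0.0102] y [-0.0411 -0.0248  0.0307]
0.1 144 x [0.0063 0.0096 0.0156] y [-0.0406 -0.0226  0.0303]
0.12 154 x [0.0116 0.015  0.0216] y [-0.0413 -0.0244  0.0285]
0.14 160 x [0.017  0.0201 0.0261] y [-0.0409 -0.0205  0.0313]
0.16 174 x [0.0225 0.0253 0.0323] y [-0.0411 -0.023   0.0341]
0.18 286 x [0.0278 0.033  0.0385] y [-0.0409 -0.0143  0.0331]
easel 0.78 [306.0, 306.3] 2793
0.04 763 x [-0.0304 -0.0115  0.0622] y [-0.0602 -0.028   0.0514]
0.06 408 x [-0.0293 -0.0227  0.0573] y [-0.058  -0.0168  0.0498]
0.08 143 x [0.0106 0.0213 0.0528] y [-0.0457 -0.042   0.0015]
0.1 135 x [0.0161 0.0265 0.0458] y [-0.0452 -0.0428  0.0021]
0.12 130 x [0.0214 0.0301 0.0399] y [-0.0458 -0.0435  0.0013]
0.14 68 x [0.0264 0.0322 0.0368] y [-0.0453 -0.0402 -0.0281]
```

View pics/v6.png

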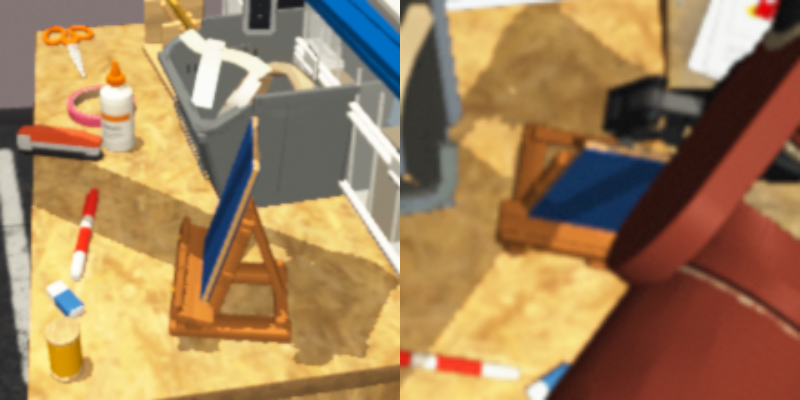

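The side view shows the board flush on the easel at (235,210), with about 15° of lean, centred and behind the lip. The gripper is well clear, and the bottle, tape and pen have not moved.

```bash
python3 -c "
from plant import job_done
print(job_done())"
```

```text
the job is handed in; nothing more can be done
None
```

I lifted the blue board out of the rack and stood it on the easel's ledge, centred and leaning back about 15° against the rest. The yellow board, glue bottle, tape roll and red pen stayed where they were in the pictures. I handed the job in at about 16 s, and no verdict came back.

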